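# Stamp the label on the board with the round cut-out

### The job

Take the hand stamp from its rubber mat and stamp the label of the board that has the round cut-out: set the foot down square inside the printed frame, press the handle steadily down most of its spring travel without ramming it, hold it a moment, and lift it straight off without letting it skid. Then stand the stamp gently upright back on its mat and let go; do not touch the other board with the stamp, and leave both boards and everything else where they are.

Things in the scene. Friction and masses are not known exactly. Their poses are not given: they have to be found in the camera images.
- stamp: Spring hand stamp, standing upright: grey foot block 44 mm (its x) by 28 mm (its y) by 34 mm high, with a black handle above it. Origin: centre of the flat underside of the foot (the stamping face); z up. The whole stamp is 99 mm high, about 0.27 kg. It is alike after a half turn.
- stamp_grip (a point): Centre of the stamp's black grip bar, 77 mm above the underside of the foot when the spring is out. The bar is 36 mm along the stamp's x, 22 mm across (stamp's y: close the fingers along this) and 44 mm high, with flat sides; its top end is free. Below it a flange 44 by 34 mm, 5 mm thick (its top 22 mm below this point), stops the fingers. Axes as the stamp's.
- stamp_handle (a joint): How far the handle is pushed down towards the foot, in m: 0 = spring out (free), 0.012 = hard against its stop. The spring pushes back with about 4 N at the start of the travel, rising evenly to about 11 N at the stop (600 N/m). It springs out again by itself.
- board_round: Loose pale blue board 160 mm (x) by 120 mm (y) by 18 mm thick, about 0.35 kg, flat on the bench, with a ROUND cut-out of 60 mm at x = +40 mm and a white paper label at x = -40 mm. Origin: centre of its underside. This is the one to stamp.
- frame_round (a point): Centre of the black printed frame on the label of the board with the round cut-out, on the board's top face, 18 mm above the bench. The frame is 56 mm (x) by 40 mm (y) inside its 2 mm lines, so the stamp's foot, set with its 44 mm side along the frame's x, has 6 mm to spare all round.
- board_square: The other loose board: same size, colour and label, but with a SQUARE cut-out of 56 mm. Origin: centre of its underside. Leave it alone.
- frame_square (a point): Centre of the label frame of the board with the square cut-out; must not be stamped.
- mat: Light grey rubber mat, 110 mm (x) by 90 mm (y), 4 mm thick, fixed on the bench; the stamp's place. Origin: centre of its underside, at bench height; its top is 4 mm above the bench.
- cartridge: Bystander: white sealant cartridge standing on its end, 48 mm in diameter, 235 mm high with its nozzle. Origin: centre of its underside.
- tape: Bystander: grey roll of tape lying flat, 90 mm outside diameter, 48 mm high. Origin: centre of its underside.
- jar: Bystander: lidded jar, 64 mm in diameter, 80 mm high. Origin: centre of its underside.
- driver: Bystander: screwdriver lying on the bench, about 20 cm long.
Not all that is in view belongs to the job. Of the things like the mat, leave any that is brown or pink; of the rest the smaller one is meant.

How it is judged:
By the outcome, as a careful person would: the job done as asked, in the order asked, and still so for the second after the job is handed in, with the robot touching nothing.
It also fails if it takes over 46 s, if anything falls off the work surface, if the arm or the gripper's body presses on something with over 40 N, if the wrist force passes 120 N, or if a joint passes its speed limit or range.

### The arm

A 7-joint arm with a two-finger parallel gripper is mounted at the origin on the work surface. World frame = base frame: x ahead of the robot, y to its left, z up, the work surface at z = 0. Lengths are in m, angles in rad, forces in N, time in s.
With the tool pointing down it reaches from about 0.425 to 0.925 m from the base axis. Payload 6.8 kg.
Tool frame: the origin (TCP) lies on the centre line of the jaws, within the pads' length; the fingertips stand bot.finger_overhang ahead of it and the grasp point (between the pads) lies 3 mm ahead of it (bot.finger_overhang is the distance from the TCP to the fingertips, in m); z points along the fingers, y is the direction in which the jaws open and shut (so a half turn about z gives the same grasp; the last joint's range is limited). The gripper opens to 85 mm and grips with 20 to 120 N. Pads are 22 mm wide; open, the fingers measure 114 mm over their backs; the gripper's body (76 mm by 85 mm) begins 54 mm behind the grasp point. The pads swing forward as they close: fully open they stand 13 mm farther back than shut.
Start: joints at [-1.322, 0.477, 0.022, 1.555, -0.011, 1.109, -0.083], TCP at [0.236, 0.633, 0.253] pointing down, gripper open.
Joint ranges: [-2.96, 2.96], [-0.34, 2.1], [-1.41, 1.46], [0.24, 2.44], [-1.37, 4.51], [0.17, 1.92], [-2.96, 2.96]. Speed limits (rad/s): [2.39, 2.39, 3.14, 3.14, 3.14, 3.14, 3.14].

### API

Orientations are given as a unit quaternion [w, x, y, z].
In Python, from station import bot gives the robot as it stands.
- The arm moves only by the tool drive_tool, never from a script. Its argument "increments" is text: rows parted by semicolons, each of 4 numbers parted by spaces: the shift along the world's x, y, z in m, then the turn about the world's z in rad. In form: tx ty tz spin; .... A call has 1 to 12 rows; each row shifts and turns the commanded pose from where the row before left it; what a row does not reach is not made up. A row lasts 1/12 s, in which the tool goes at most 41.7 mm and 7.16 degrees, less where a joint would pass 70% of its speed; a pose out of reach is approached as far as the arm can. A call is refused whole if a number of a shift passes 0.0417 or a number of a turn 0.125, either way. A call with a gripper value outside its range is refused whole. "grip" is the opening, from 0 (shut) to 1 (fully open), set as the call begins (left out, the last holds). The fingers move at their own pace and stop on an object; "squeeze" is the grip in N (left out, the last holds). Time passes only in rows, so rows that do not move let the fingers close. It gives the time, the measured TCP pose, the force and the opening at its end, in the units of the state.
- bot.get_obs(): the state, without advancing time (a new reading comes with each control period).
- bot.read_camera(name): name is "scene" or "top"; returns the picture (480x640x3 uint8, red, green, blue); there is no depth.
- bot.calibration(name): a dict with "fx", "fy", "cx", "cy" (pixels), "camera_from_world" (4x4, takes a point from world to camera coordinates). Camera axes: x right, y down, z forward; pixel columns grow to the right and rows downward; lengths in m; the calibration is good to about 2 mm. A picture is of the moment at which its call begins. calibration takes no time and is no camera call.
- bot.hand_in(): hands the job in, once; it reports no verdict.
The state is a dict: "t": time; "q": joint angles; "joint_vel": joint speeds; "joint_torque": joint torques, N m; "eef_pos": TCP position; "tool_rot": TCP orientation; "contact_force": force on the tool from outside, world axes, zero at the start; "torque": the same for the moment, N m; "gripper_width": opening from 0.0 (shut) to 1.0 (fully open).
Only numpy, scipy, OpenCV 4.12 (cv2) and the standard library are available. Lean on these libraries where they do the work, as an engineer would, in place of code of your own. Each camera call takes 0.05 s, during which the arm holds its last target.

## Working session

There is one attempt and no reset: what is moved stays moved. The work goes in short steps, Python scripts to look and compute and a tool call to move; the robot and the scene stay as the last step left them, time stands still between calls to the robot, and variables do not carry over. Pictures are saved under pics/ and viewed, and the job is handed in when it is done.

Besides the shell and the picture viewer there is one more tool, called after "Emit:" as name(argument=value, ...), one argument or row to a line, values as JSON. drive_tool: Moves the arm, as the interface text tells. Its arguments: {"type":"object","properties":{"increments":{"type":"string"},"grip":{"type":"number"},"squeeze":{"type":"number"}},"required":["increments"]}

```bash
mkdir -p pics; ls; python3 - <<'E'
from station import bot
import cv2
print(bot.finger_overhang)
o=bot.get_obs();print({k:(v if not hasattr(v,'round') else v) for k,v in o.items()})
for n in("scene","top"):
    im=bot.read_camera(n);cv2.imwrite(f"pics/{n}0.png",im[:,:,::-1]);c=bot.calibration(n);print(n,c)
E
```

```text
pics
0.022
{'t': 0.0, 'q': array([-1.32213106,  0.47775574,  0.0223347 ,  1.55646678, -0.01150268,
        1.10928394, -0.08308271]), 'joint_vel': array([-7.95408612e-04,  1.87025916e-03,  2.44160235e-05,  6.58780595e-04,
        2.19348152e-03,  2.14513661e-03,  2.67703068e-04]), 'joint_torque': array([ 1.19599019e-03, -5.96461558e+01,  1.60876472e+00, -2.81191528e+01,
        1.25004954e-02,  9.79997450e-03, -1.42532480e-05]), 'eef_pos': array([0.23555462, 0.63197375, 0.25234885]), 'tool_rot': array([-9.56504074e-05,  1.77417360e-01,  9.84135297e-01, -8.87740066e-04]), 'contact_force': array([ 0.36289323, -0.22271959,  0.57569163]), 'torque': array([ 0.02028346, -0.01026399,  0.03817548]), 'gripper_width': 1.002510455407541}
scene {'fx': 531.4066065276947, 'fy': 531.4066065276947, 'cx': 318.7035481662142, 'cy': 243.37407527989976, 'camera_from_world': array([[ 0.10720217,  0.99422754, -0.00439259, -0.05262261],
       [ 0.54211307, -0.06215549, -0.83800365, -0.23323846],
       [-0.83343933,  0.08745453, -0.54564695,  1.73532575],
       [ 0.        ,  0.        ,  0.        ,  1.        ]])}
top {'fx': 560.9510532224565, 'fy': 560.9510532224565, 'cx': 325.2002301760126, 'cy': 232.55280344398298, 'camera_from_world': array([[-0.10738692, -0.99421398, -0.0025715 ,  0.03501023],
       [-0.9689206 ,  0.10523397, -0.22387201,  0.56211157],
       [ 0.22284729, -0.02154935, -0.97461516,  1.45398539],
       [ 0.        ,  0.        ,  0.        ,  1.        ]])}
```

View pics/scene0.png

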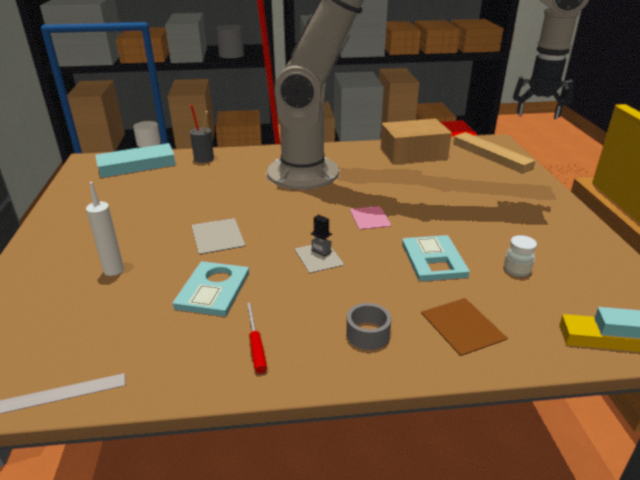

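View pics/top0.png

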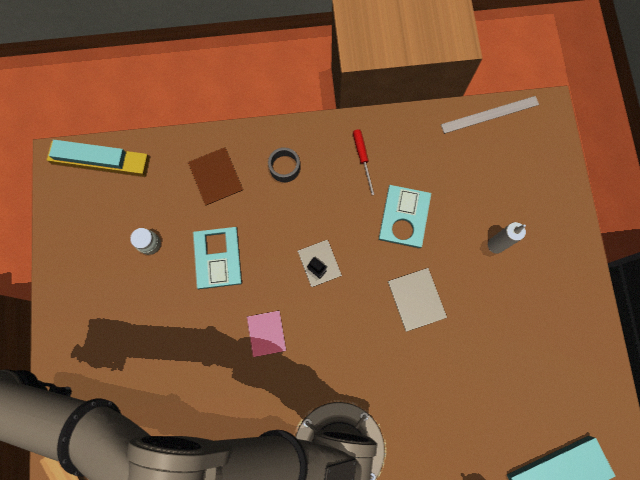

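The stamp stands on the small grey mat, at about (319,265) in the top view and (320,255) in the scene view. The round board is at (405,216) in top and (212,288) in scene, and the square board is at (217,258) in top. Next I'll crop and measure these.

```bash
cat > h.py <<'E'
import numpy as np,cv2
from station import bot
def ray(n,px):
    c=bot.calibration(n);T=c["camera_from_world"];R,t=T[:3,:3],T[:3,3]
    d=R.T@np.array([(px[0]-c["cx"])/c["fx"],(px[1]-c["cy"])/c["fy"],1.]);return -R.T@t,d/np.linalg.norm(d)
def onz(n,px,z):
    o,d=ray(n,px);return o+d*(z-o[2])/d[2]
def tri(a,b):
    (o1,d1),(o2,d2)=ray("scene",a),ray("top",b)
    A=np.stack([d1,-d2],1);s=np.linalg.lstsq(A,o2-o1,rcond=None)[0]
    p,q=o1+d1*s[0],o2+d2*s[1];return (p+q)/2,np.linalg.norm(p-q)
def proj(n,p):
    c=bot.calibration(n);v=c["camera_from_world"]@np.array([*p,1.]);return np.array([c["fx"]*v[0]/v[2]+c["cx"],c["fy"]*v[1]/v[2]+c["cy"]])
def crop(im,x,y,w,h,s):
    return cv2.resize(im[y:y+h,x:x+w],None,fx=s,fy=s,interpolation=cv2.INTER_CUBIC)
E
python3 - <<'E'
from h import *
t=cv2.imread("pics/top0.png");s=cv2.imread("pics/scene0.png")
a=np.hstack([crop(t,285,230,65,65,6),crop(t,370,180,65,70,6)[:390]])
b=np.hstack([crop(s,285,205,65,70,6)[:390+30],crop(s,170,255,83,70,6)[:420]])
cv2.imwrite("pics/c1.png",a[:600,:800]);cv2.imwrite("pics/c2.png",b[:600,:])
print(a.shape,b.shape)
E
```

```text
(390, 780, 3) (420, 888, 3)
```

View pics/c1.png

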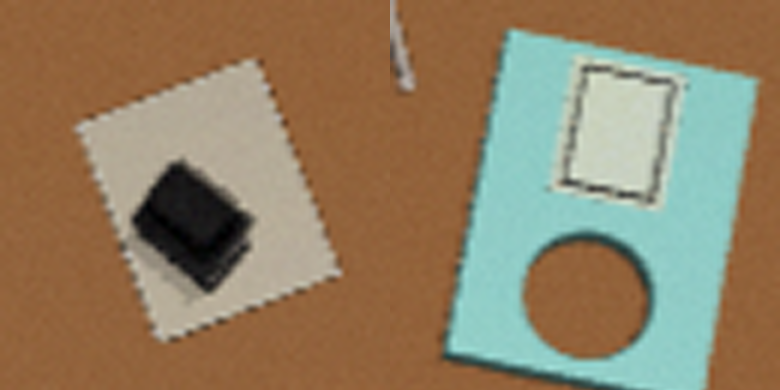

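View pics/c2.png

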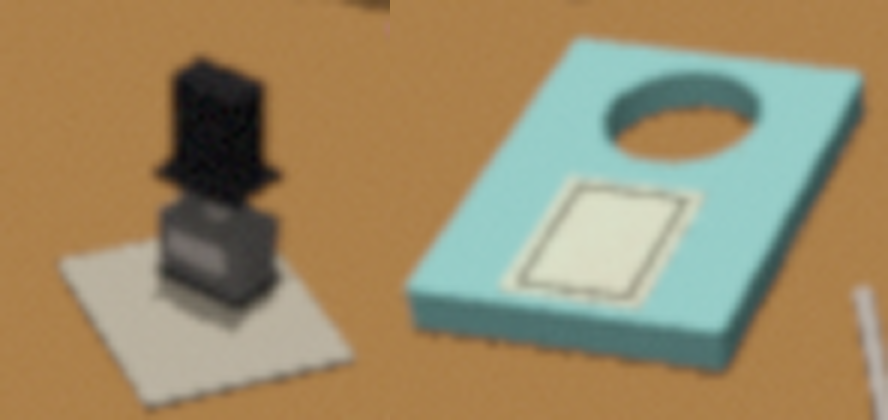

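```bash
python3 - <<'E'
from h import *
I={n:cv2.imread(f"pics/{n}0.png") for n in("top","scene")}
roi={"top":(370,180,70,70),"scene":(165,255,90,65)}
C={}
for n in I:
    x,y,w,h=roi[n];hsv=cv2.cvtColor(cv2.resize(I[n][y:y+h,x:x+w],None,fx=4,fy=4,interpolation=cv2.INTER_LINEAR),cv2.COLOR_BGR2HSV)
    m=((hsv[...,1]<55)&(hsv[...,2]>120)).astype(np.uint8)
    m=cv2.morphologyEx(m,cv2.MORPH_CLOSE,np.ones((9,9)))
    cs,_=cv2.findContours(m,cv2.RETR_EXTERNAL,cv2.CHAIN_APPROX_NONE);c=max(cs,key=cv2.contourArea)
    px=(c[:,0]+.5)/4-.5+[x,y]
    W=np.array([onz(n,p,.018)[:2] for p in px])*1000
    r=cv2.minAreaRect(W.astype(np.float32));print(n,"label",r)
    M=cv2.moments(c);C[n]=((M["m10"]/M["m00"]+.5)/4-.5+x,(M["m01"]/M["m00"]+.5)/4-.5+y)
    # board
    m=((hsv[...,0]>75)&(hsv[...,0]<100)&(hsv[...,1]>55)&(hsv[...,2]>(185 if n=="top" else 180))).astype(np.uint8)|m
    m=cv2.morphologyEx(m,cv2.MORPH_CLOSE,np.ones((9,9)))
    cs,_=cv2.findContours(m,cv2.RETR_EXTERNAL,cv2.CHAIN_APPROX_NONE);c=max(cs,key=cv2.contourArea)
    px=(c[:,0]+.5)/4-.5+[x,y];W=np.array([onz(n,p,.018)[:2] for p in px])*1000
    print(n,"board",cv2.minAreaRect(W.astype(np.float32)))
print("label tri",tri(C["scene"],C["top"]))
# frame corners read by hand (crop6)
def u(x,y,x0,y0): return ((x+.5)/6-.5+x0,(y+.5)/6-.5+y0)
ft=[u(a-390,b,370,180) for a,b in((585,66),(679,82),(655,200),(564,182))]
fs=[u(a-390,b,170,255) for a,b in((631,298),(519,285),(578,184),(690,202))]
# top first corner = far(+x) left(+y); scene: right = +y, near camera=+x
for p,q in zip(fs,ft): print("frame",tri(p,q),onz("top",q,.018),onz("scene",p,.018))
# mat
for n,(x,y,w,h) in {"top":(285,230,65,65),"scene":(285,238,65,40)}.items():
    hsv=cv2.cvtColor(cv2.resize(I[n][y:y+h,x:x+w],None,fx=4,fy=4,interpolation=cv2.INTER_LINEAR),cv2.COLOR_BGR2HSV)
    m=(hsv[...,1]<95).astype(np.uint8) 
    cs,_=cv2.findContours(m,cv2.RETR_EXTERNAL,cv2.CHAIN_APPROX_NONE);c=max(cs,key=cv2.contourArea)
    px=(c[:,0]+.5)/4-.5+[x,y];W=np.array([onz(n,p,.004)[:2] for p in px])*1000
    print(n,"mat",cv2.minAreaRect(W.astype(np.float32)))
def br(im): return np.clip((im.astype(float)/255)**.45*255*1.1,0,255).astype(np.uint8)
a=np.hstack([crop(br(I["top"]),300,250,36,36,11),crop(br(I["scene"]),305,210,34,55,11)[:396*2][:396]]) if 0 else None
cv2.imwrite("pics/s1.png",crop(br(I["top"]),300,250,36,36,14));cv2.imwrite("pics/s2.png",crop(br(I["scene"]),300,210,45,55,10))
E
```

```text
top label ((599.35498046875, -254.97068786621094), (122.35478210449219, 161.33058166503906), 71.93245697021484)
top board ((599.388427734375, -254.86807250976562), (122.57067108154297, 161.33058166503906), 71.93245697021484)
scene label ((614.2916259765625, -259.805419921875), (61.357391357421875, 120.9794692993164), 70.1472396850586)Traceback (most recent call last):
  File "<stdin>", line 18, in <module>
  File "h.py", line 7, in onz
    o,d=ray(n,px);return o+d*(z-o[2])/d[2]
        ~~~^^^^^^
  File "h.py", line 4, in ray
    c=bot.calibration(n);T=c["camera_from_world"];R,t=T[:3,:3],T[:3,3]
ValueError: time passes only in moves, steps and waits
```

```bash
python3 - <<'E'
s=open('h.py').read()
s=s.replace("def ray","CAL={n:bot.calibration(n) for n in('scene','top')}\ndef ray",1).replace("c=bot.calibration(n)","c=CAL[n]")
open('h.py','w').write(s)
E
cat > m.py <<'E'
from h import *
I={n:cv2.imread(f"pics/{n}0.png") for n in("top","scene")}
hs={n:cv2.cvtColor(I[n],cv2.COLOR_BGR2HSV) for n in I}
print("label hsv",hs["top"][202,408],"board",hs["top"][225,425],"sc",hs["scene"][295,207],hs["scene"][280,190],"mat",hs["top"][250,325],hs["scene"][262,330],"wood",hs["top"][290,300])
roi={"top":(370,180,70,70),"scene":(165,255,90,65)}
C={}
for n in I:
    x,y,w,h=roi[n];hsv=cv2.cvtColor(cv2.resize(I[n][y:y+h,x:x+w],None,fx=4,fy=4,interpolation=cv2.INTER_LINEAR),cv2.COLOR_BGR2HSV)
    for nm in("label","board"):
        H,S,V=[hsv[...,i].astype(int) for i in range(3)]
        lab=(S<60)&(H<86)&(V>130)
        m=lab if nm=="label" else lab|((H>75)&(H<100)&(S>55)&(V>(175 if n=="top" else 180)))
        m=cv2.morphologyEx(m.astype(np.uint8),cv2.MORPH_CLOSE,np.ones((9,9)))
        cs,_=cv2.findContours(m,cv2.RETR_EXTERNAL,cv2.CHAIN_APPROX_NONE);c=max(cs,key=cv2.contourArea)
        px=(c[:,0]+.5)/4-.5+[x,y]
        W=np.array([onz(n,p,.018)[:2] for p in px])*1000
        print(n,nm,cv2.minAreaRect(W.astype(np.float32)))
        if nm=="label":
            M=cv2.moments(c);C[n]=((M["m10"]/M["m00"]+.5)/4-.5+x,(M["m01"]/M["m00"]+.5)/4-.5+y)
print("label tri",tri(C["scene"],C["top"]))
def u(x,y,x0,y0): return ((x+.5)/6-.5+x0,(y+.5)/6-.5+y0)
ft=[u(a-390,b,370,180) for a,b in((585,66),(679,82),(655,200),(564,182))]
fs=[u(a-390,b,170,255) for a,b in((631,298),(519,285),(578,184),(690,202))]
for p,q in zip(fs,ft): print("frame",tri(p,q),onz("top",q,.018),onz("scene",p,.018))
for n,(x,y,w,h) in {"top":(285,230,65,65),"scene":(285,238,65,40)}.items():
    hsv=cv2.cvtColor(cv2.resize(I[n][y:y+h,x:x+w],None,fx=4,fy=4,interpolation=cv2.INTER_LINEAR),cv2.COLOR_BGR2HSV)
    m=(hsv[...,1]<95).astype(np.uint8) 
    cs,_=cv2.findContours(m,cv2.RETR_EXTERNAL,cv2.CHAIN_APPROX_NONE);c=max(cs,key=cv2.contourArea)
    px=(c[:,0]+.5)/4-.5+[x,y];W=np.array([onz(n,p,.004)[:2] for p in px])*1000
    print(n,"mat",cv2.minAreaRect(W.astype(np.float32)))
def br(im): return np.clip((im.astype(float)/255)**.45*255*1.1,0,255).astype(np.uint8)
cv2.imwrite("pics/s1.png",crop(br(I["top"]),300,250,36,36,14));cv2.imwrite("pics/s2.png",crop(br(I["scene"]),300,210,45,55,10))
E
python3 m.py
```

```text
label hsv [ 50  18 211] board [ 57  30 159] sc [ 34  26 222] [ 87  68 204] mat [ 19  44 180] [ 20  34 185] wood [ 14 151 145]
top label ((599.30859375, -256.2690124511719), (120.67621612548828, 161.12855529785156), 72.31700134277344)
top board ((599.6654663085938, -255.42218017578125), (122.5832290649414, 160.45274353027344), 71.89864349365234)
scene label ((614.5899658203125, -259.90435791015625), (62.177249908447266, 121.81033325195312), 70.21768951416016)
scene board ((599.1524658203125, -254.68975830078125), (124.56880187988281, 166.1598663330078), 72.00659942626953)
label tri (array([ 0.63504484, -0.26780276,  0.02048127]), np.float64(0.005842927692764721))
frame (array([ 0.67085547, -0.25593073,  0.01832394]), np.float64(0.0014187766174884407)) [ 0.67099554 -0.2567066   0.018     ] [ 0.67059816 -0.25527087  0.018     ]
frame (array([ 0.65821414, -0.29785718,  0.01799997]), np.float64(0.0036901938937741728)) [ 0.65837718 -0.29973831  0.018     ] [ 0.65863404 -0.29595819  0.018     ]
frame (array([ 0.60215811, -0.27956197,  0.01928789]), np.float64(0.0008940707746111569)) [ 0.60250891 -0.28025932  0.018     ] [ 0.60054379 -0.27939466  0.018     ]
frame (array([ 0.61580176, -0.23804623,  0.01768742]), np.float64(0.0021495456364541863)) [ 0.61577005 -0.23908446  0.018     ] [ 0.6164336  -0.23690405  0.018     ]
top mat ((492.4913330078125, -0.8786048889160156), (111.43814086914062, 92.63735961914062), 14.798113822937012)
scene mat ((480.9753112792969, -1.557037353515625), (141.82821655273438, 99.608154296875), 14.876352310180664)
```

```bash
ls pics
```

```text
c1.png
c2.png
s1.png
s2.png
scene0.png
top0.png
```

View pics/s1.png

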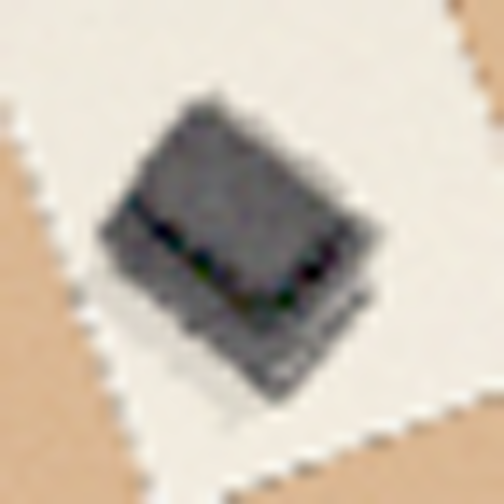

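View pics/s2.png

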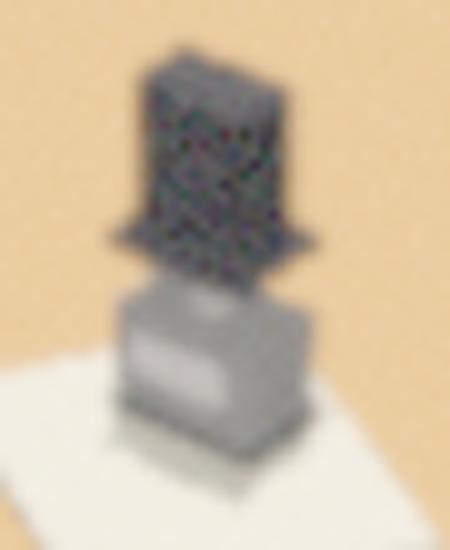

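```bash
python3 - <<'E'
from h import *
def u(x,y,x0,y0,s): return ((x+.5)/s-.5+x0,(y+.5)/s-.5+y0)
T=dict(A=(205,98),B=(345,222),C=(260,297),D=(127,185))
S=dict(A=(250,108),D=(285,90),C=(185,47),B=(146,72)) # A front(+x), D right(+y), C back, B left
S=dict(A=(250,108),B=(146,72),C=(185,47),D=(285,90))
for k in "ABCD":
    t=u(*T[k],300,250,14);s=u(*S[k],300,210,10);print(k,tri(s,t),onz("top",t,.103).round(4))
# foot bottom corners in scene -> plane z=.004
for nm,p in dict(left=(120,410),front=(240,462),right=(313,415)).items():print(nm,onz("scene",u(*p,300,210,10),.004).round(4))
W=np.array([onz("top",u(*T[k],300,250,14),.103)[:2] for k in "ABCD"]);print(W.mean(0),[np.degrees(np.arctan2(*(W[i]-W[j])[::-1])) for i,j in((0,1),(3,2),(3,0),(2,1))],[np.linalg.norm(W[i]-W[j]) for i,j in((0,1),(3,2),(3,0),(2,1))])
E
```

```text
A (array([0.49275068, 0.01244684, 0.10504302]), np.float64(0.0036808823263515325)) [0.4929 0.0106 0.103 ]
B (array([ 0.46728653, -0.01048445,  0.10179767]), np.float64(0.004701825942840596)) [ 0.4669 -0.0128  0.103 ]
C (array([0.45484778, 0.0035374 , 0.1007991 ]), np.float64(0.0016263150683290142)) [0.4546 0.0044 0.103 ]
D (array([0.47840405, 0.02563508, 0.10086525]), np.float64(0.0022558861146015955)) [0.4782 0.0267 0.103 ]
left [ 0.468  -0.0157  0.004 ]
front [0.4946 0.0117 0.004 ]
right [0.4758 0.0324 0.004 ]
[0.47313112 0.0072229 ] [np.float64(41.94884815460619), np.float64(43.501886852116684), np.float64(132.5394116069087), np.float64(125.60659020267772)] [np.float64(0.03505094928991215), np.float64(0.032506164439420115), np.float64(0.0218581454754852), np.float64(0.021105160747984082)]
```

Estimates so far:
- **Stamp:** about (0.473, 0.0075), yaw about 43°, top at z about 0.102.
- **Frame:** (0.637, -0.2677), long axis at -18.1°.
- **Mat:** (0.4925, -0.001).

The jaw axis has to go from 69.6° to -47°.

Emit:
drive_tool(
  increments="0.012 -0.031 0 -0.1;0.012 -0.031 0 -0.1;0.012 -0.031 0 -0.1;0.012 -0.031 0 -0.1;0.012 -0.031 0 -0.1;0.012 -0.031 0 -0.1;0.012 -0.031 0 -0.1;0.012 -0.031 0 -0.1;0.012 -0.031 0 -0.1;0.012 -0.031 0 -0.1;0.012 -0.031 0 -0.1;0.012 -0.031 0 -0.1",
  grip=0.8,
  squeeze=25,
)

```text
t: 1.1
eef_pos: [0.3798, 0.2587, 0.2531]
tool_rot: [-0.0, 0.704, 0.71, -0.0]
contact_force: [0.7, 0.3, -0.3]
gripper_width: 0.805
```

Emit:
drive_tool(
  increments="0.0104 -0.028 0 -0.092;0.0104 -0.028 0 -0.092;0.0104 -0.028 0 -0.092;0.0104 -0.028 0 -0.092;0.0104 -0.028 0 -0.092;0.0104 -0.028 0 -0.092;0.0104 -0.028 0 -0.092;0.0104 -0.028 0 -0.092;0.0103 -0.0275 0 -0.092;0 0 -0.03 0;0 0 -0.03 0;0 0 -0.02 0",
)

```text
t: 2.1
eef_pos: [0.4724, 0.0084, 0.1713]
tool_rot: [-0.0, 0.93, 0.369, -0.001]
contact_force: [-0.5, 1.2, -0.3]
gripper_width: 0.796
```

```bash
cat > look.py <<'E'
import sys
from h import *
tag=sys.argv[1]
o=bot.get_obs();w,x,y,z=o["tool_rot"];print(o["t"],o["eef_pos"].round(4),"jaw",round(np.degrees(2*np.arctan2(y,x))-90,2),"F",o["contact_force"].round(2),o["torque"].round(2),o["gripper_width"].round(3))
for n in("top","scene"):
    cv2.imwrite(f"pics/{n}{tag}.png",bot.read_camera(n)[:,:,::-1])
def br(im): return np.clip((im.astype(float)/255)**.45*255*1.1,0,255).astype(np.uint8)
x,y,X,Y=map(int,sys.argv[2:6])
a=crop(br(cv2.imread(f"pics/top{tag}.png")),x,y,66,75,6);b=crop(br(cv2.imread(f"pics/scene{tag}.png")),X,Y,66,75,6)
cv2.imwrite(f"pics/z{tag}.png",np.hstack([a,b]))
E
python3 look.py 1 285 225 290 195
```

```text
Traceback (most recent call last):
  File "look.py", line 4, in <module>
    o=bot.get_obs();w,x,y,z=o["tool_rot"];print(o["t"],o["eef_pos"].round(4),"jaw",round(np.degrees(2*np.arctan2(y,x))-90,2),"F",o["contact_force"].round(2),o["torque"].round(2),o["gripper_width"].round(3))
                                                                                                                                                                                  ^^^^^^^^^^^^^^^^^^^^^^^^
AttributeError: 'float' object has no attribute 'round'
```

```bash
sed -i 's/o\["gripper_width"\].round(3)/round(o["gripper_width"],3)/' look.py
python3 look.py 1 285 225 290 195
```

```text
2.1 [0.4724 0.0084 0.1713] jaw -46.71 F [-0.52  1.16 -0.26] [ 0.08  0.02 -0.02] 0.796
```

View pics/z1.png

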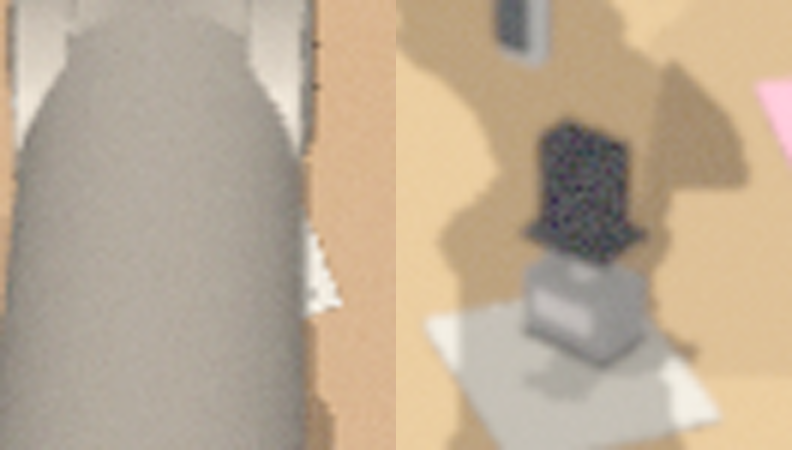

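The arm now hides the stamp in the top view. In the scene view it stands untouched, with its bar at about (588,190) in the crop and the jaws above it. I'll go down.

Emit:
drive_tool(
  increments="0 0 0 0;0 0 -0.015 0;0 0 -0.015 0;0 0 -0.012 0;0 0 -0.01 0;0 0 -0.01 0;0 0 -0.008 0;0 0 -0.006 0;0 0 -0.003 0;0 0 0 0",
)

```text
t: 3.03
eef_pos: [0.4731, 0.0089, 0.0939]
tool_rot: [-0.0, 0.929, 0.369, -0.0]
contact_force: [0.3, 0.2, 0.2]
gripper_width: 0.799
```

```bash
python3 look.py 2 285 225 290 195
```

```text
3.0333 [0.4731 0.0089 0.0939] jaw -46.65 F [0.25 0.15 0.16] [-0.02 -0.01  0.02] 0.799
```

View pics/z2.png

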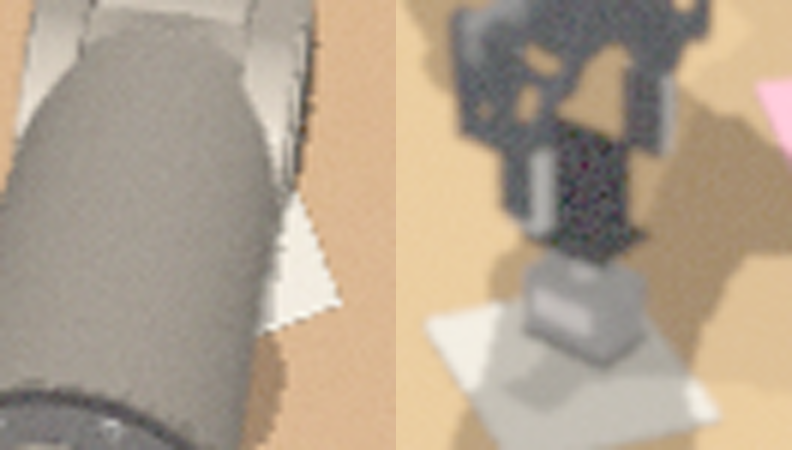

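The bar stands between the pads, with the pads at about (540,190) and (655,110) in the crop. I'll close in stages.

Emit:
drive_tool(
  increments="0 0 0 0;0 0 0 0;0 0 0 0",
  grip=0.38,
)

```text
t: 3.38
eef_pos: [0.4735, 0.0091, 0.0946]
tool_rot: [0.0, 0.929, 0.369, 0.0]
contact_force: [0.2, 0.2, 0.4]
gripper_width: 0.394
```

Emit:
drive_tool(
  increments="0 0 0 0;0 0 0 0;0 0 0 0;0 0 0 0",
  grip=0.15,
)

```text
t: 3.72
eef_pos: [0.4734, 0.0091, 0.0945]
tool_rot: [-0.0, 0.929, 0.369, 0.0]
contact_force: [-0.5, 0.9, 3.8]
gripper_width: 0.254
```

```bash
python3 look.py 3 285 225 290 195
```

```text
3.7167 [0.4734 0.0091 0.0945] jaw -46.63 F [-0.46  0.9   3.78] [0.07 0.12 0.02] 0.254
```

View pics/z3.png

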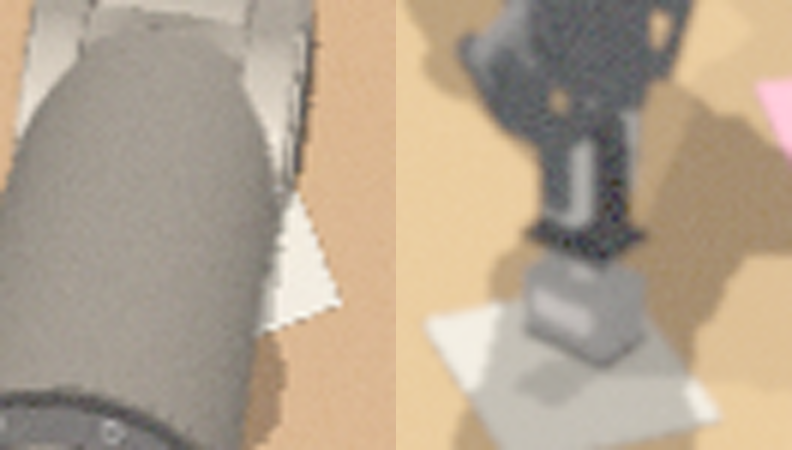

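Emit:
drive_tool(
  increments="0 0 0 0;0 0 0 0;0 0 0 0;0 0 0.004 0;0 0 0.008 0;0 0 0.012 0;0 0 0.016 0;0 0 0.016 0;0 0 0.016 0;0 0 0.008 0;0 0 0 0",
  grip=0.1,
  squeeze=60,
)

```text
t: 4.73
eef_pos: [0.474, 0.0091, 0.1758]
tool_rot: [0.0, 0.929, 0.369, 0.001]
contact_force: [-0.2, -0.4, -2.6]
gripper_width: 0.252
```

```bash
python3 look.py 4 285 225 290 165
```

```text
4.7333 [0.474  0.0091 0.1758] jaw -46.64 F [-0.24 -0.35 -2.56] [-0.   -0.01 -0.03] 0.252
```

View pics/z4.png

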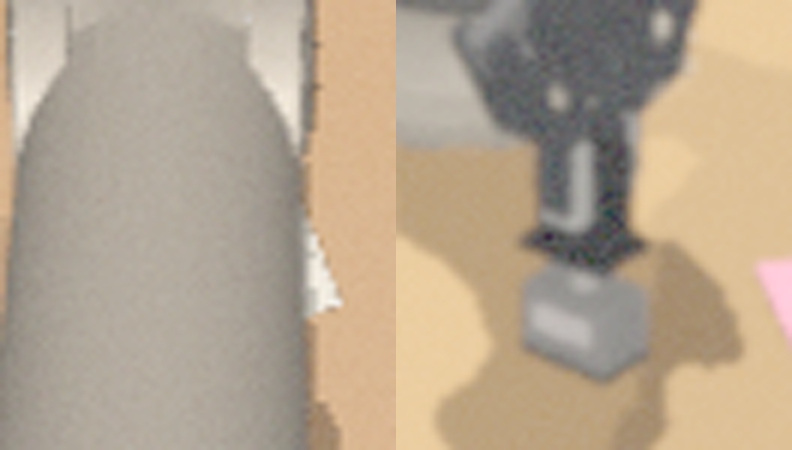

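The stamp is held clear and upright, with F about -2.6 N and near-zero moment. Next I'll carry it over the round board's frame, turning -61.5°.

Emit:
drive_tool(
  increments="0.008 -0.013 0.002 -0.08;0.014 -0.024 0 -0.09;0.014 -0.024 0 -0.09;0.014 -0.024 0 -0.09;0.014 -0.024 0 -0.09;0.014 -0.024 0 -0.09;0.014 -0.024 0 -0.09;0.014 -0.024 0 -0.09;0.014 -0.024 0 -0.09;0.014 -0.024 0 -0.09;0.014 -0.024 0 -0.09;0.014 -0.024 0 -0.092",
)

```text
t: 5.83
eef_pos: [0.6351, -0.2687, 0.1741]
tool_rot: [-0.0, 0.987, -0.159, -0.001]
contact_force: [0.7, 0.5, -1.7]
gripper_width: 0.244
```

Emit:
drive_tool(
  increments="0 0 0 0;0 0 0 0",
)

```text
t: 6.0
eef_pos: [0.6343, -0.2695, 0.1742]
tool_rot: [0.001, 0.987, -0.158, -0.002]
contact_force: [-0.1, 0.1, -2.8]
gripper_width: 0.25
```

```bash
python3 look.py 5 375 165 175 225
```

```text
6.0 [ 0.6343 -0.2695  0.1742] jaw -108.16 F [-0.07  0.09 -2.78] [0.02 0.08 0.01] 0.25
```

View pics/z5.png

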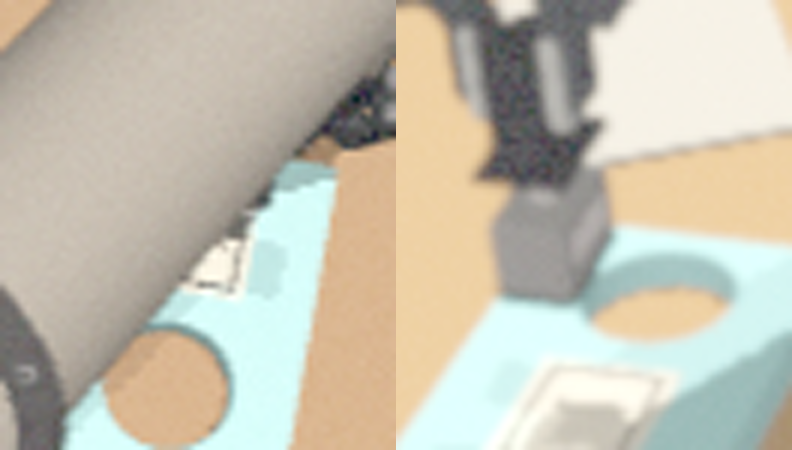

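```bash
python3 - <<'E'
from h import *
im=cv2.imread("pics/scene5.png")
def br(im): return np.clip((im.astype(float)/255)**.45*255*1.1,0,255).astype(np.uint8)
cv2.imwrite("pics/z5b.png",crop(br(im),182,243,40,40,14))
a=np.radians(-18.16);c=np.array([.6343,-.2695]);X=np.array([np.cos(a),np.sin(a)]);Y=np.array([-X[1],X[0]])
for sx in(1,-1):
  for sy in(1,-1):
    for z in(.0837,.1177):
      p=[*(c+.022*sx*X+.014*sy*Y),z];q=(proj("scene",p)-[182,243]+.5)*14-.5;print(sx,sy,z,q.round())
E
```

```text
1 1 0.0837 [296. 482.]
1 1 0.1177 [268. 296.]
1 -1 0.0837 [122. 459.]
1 -1 0.1177 [ 91. 274.]
-1 1 0.0837 [406. 315.]
-1 1 0.1177 [380. 133.]
-1 -1 0.0837 [237. 294.]
-1 -1 0.1177 [208. 113.]
```

View pics/z5b.png

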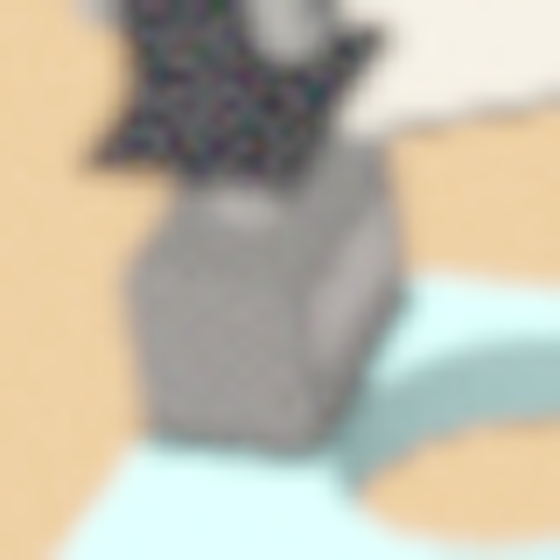

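The foot is seen end-on, with its bottom corners at about (150,440) and (320,455) in the crop. That is about 1.5 px from the prediction. I'll lower it to a few mm above the label and compare foot and frame in the same view.

Emit:
drive_tool(
  increments="0.003 0.002 -0.01 0;0 0 -0.014 0;0 0 -0.012 0;0 0 -0.01 0;0 0 -0.008 0;0 0 -0.004 0;0 0 0 0;0 0 0 0",
)

```text
t: 6.77
eef_pos: [0.6382, -0.2663, 0.1183]
tool_rot: [0.0, 0.988, -0.157, -0.0]
contact_force: [0.3, 0.0, -2.2]
gripper_width: 0.247
```

```bash
python3 look.py 6 375 165 175 245
python3 - <<'E'
from h import *
o=bot.get_obs();im=cv2.imread("pics/scene6.png")
def br(im): return np.clip((im.astype(float)/255)**.45*255*1.1,0,255).astype(np.uint8)
cv2.imwrite("pics/z6b.png",crop(br(im),180,265,52,45,12))
w,x,y,z=o["tool_rot"];a=2*np.arctan2(y,x);c=o["eef_pos"][:2];X=np.array([np.cos(a),np.sin(a)]);Y=np.array([-X[1],X[0]])
for sx in(1,-1):
  for sy in(1,-1):
      q=lambda p:((proj("scene",p)-[180,265]+.5)*12-.5).round()
      print(sx,sy,"foot",q([*(c+.022*sx*X+.014*sy*Y),o["eef_pos"][2]-.0905]),"frame",q([*(np.array([.637,-.2677])+.029*sx*X+.021*sy*Y),.018]))
E
```

```text
6.7667 [ 0.6382 -0.2663  0.1183] jaw -108.07 F [ 0.27  0.04 -2.21] [-0.    0.01  0.04] 0.247
1 1 foot [332. 409.] frame [354. 479.]
1 -1 foot [185. 389.] frame [135. 449.]
-1 1 foot [422. 262.] frame [471. 284.]
-1 -1 foot [279. 243.] frame [259. 256.]
```

View pics/z6b.png

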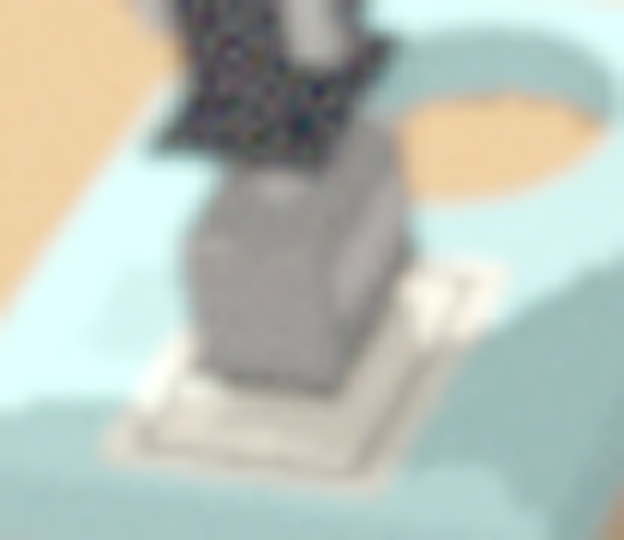

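View pics/z6.png

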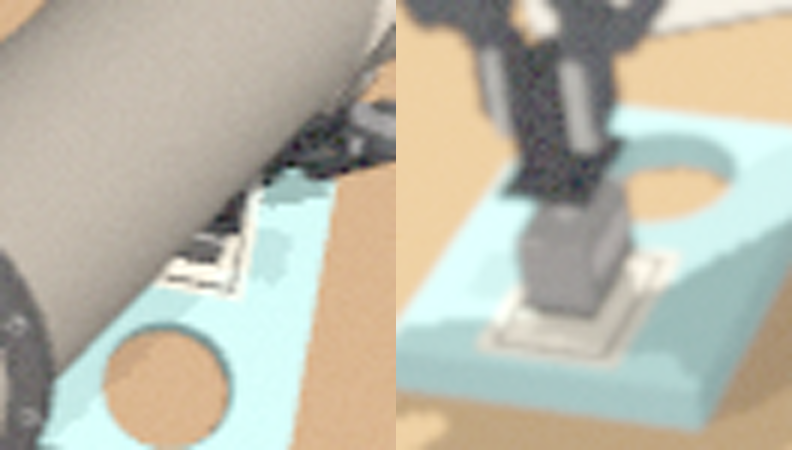

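In the crop the foot (bottom edge about (205,380)–(340,395)) hangs about 10 mm above the frame, whose corners are (143,440), (352,475) and (470,283). It's slightly off, by about 2 mm to the right (+y). I'll correct that and go lower.

Emit:
drive_tool(
  increments="0.0005 -0.002 -0.002 0;0 0 -0.002 0;0 0 -0.002 0;0 0 0 0;0 0 0 0",
)

```text
t: 7.28
eef_pos: [0.6387, -0.2679, 0.1121]
tool_rot: [-0.0, 0.988, -0.157, -0.0]
contact_force: [-0.3, 0.1, -2.5]
gripper_width: 0.247
```

```bash
python3 look.py 7 375 165 175 245
python3 - <<'E'
from h import *
o=bot.get_obs();im=cv2.imread("pics/scene7.png")
def br(im): return np.clip((im.astype(float)/255)**.45*255*1.1,0,255).astype(np.uint8)
cv2.imwrite("pics/z7b.png",crop(br(im),185,275,40,35,16))
w,x,y,z=o["tool_rot"];a=2*np.arctan2(y,x);c=o["eef_pos"][:2];X=np.array([np.cos(a),np.sin(a)]);Y=np.array([-X[1],X[0]])
for sx in(1,-1):
  for sy in(1,-1):
      q=lambda p:((proj("scene",p)-[185,275]+.5)*16-.5).round()
      print(sx,sy,"foot",q([*(c+.022*sx*X+.014*sy*Y),o["eef_pos"][2]-.0905]),"frame",q([*(np.array([.637,-.2677])+.029*sx*X+.021*sy*Y),.018]))
E
```

```text
7.2833 [ 0.6387 -0.2679  0.1121] jaw -108.06 F [-0.27  0.08 -2.51] [-0.   -0.   -0.02] 0.247
1 1 foot [356. 426.] frame [392. 479.]
1 -1 foot [162. 399.] frame [100. 439.]
-1 1 foot [476. 229.] frame [548. 218.]
-1 -1 foot [287. 204.] frame [266. 181.]
```

View pics/z7b.png

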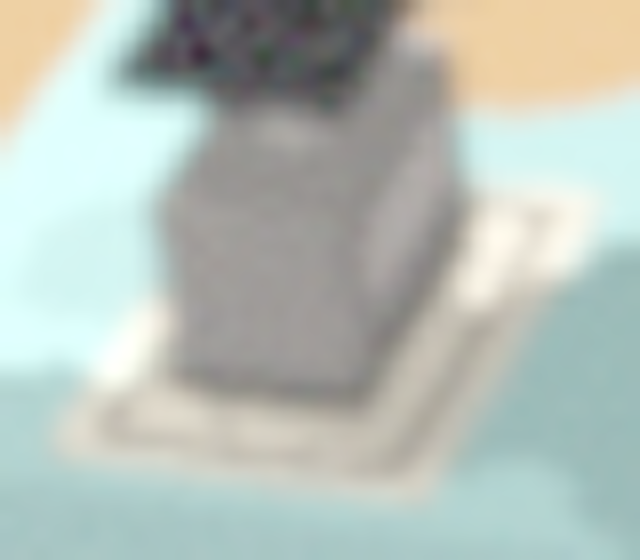

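View pics/z7.png

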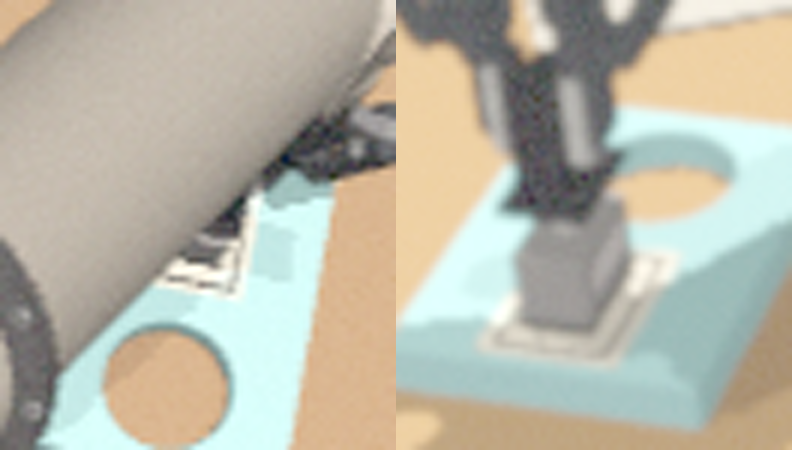

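Foot and frame now agree to within about 1–2 mm. I'll feel for contact slowly.

Emit:
drive_tool(
  increments="0 0 -0.001 0;0 0 -0.001 0;0 0 -0.001 0;0 0 0 0;0 0 0 0",
)

```text
t: 7.8
eef_pos: [0.6387, -0.2679, 0.1092]
tool_rot: [-0.0, 0.988, -0.157, -0.0]
contact_force: [0.4, -0.2, -2.0]
gripper_width: 0.248
```

Emit:
drive_tool(
  increments="0 0 -0.0007 0;0 0 -0.0007 0;0 0 -0.0006 0;0 0 0 0",
)

```text
t: 8.13
eef_pos: [0.6389, -0.2681, 0.1079]
tool_rot: [-0.0, 0.988, -0.157, 0.0]
contact_force: [-0.7, 0.8, 3.5]
gripper_width: 0.244
```

Contact is at z about 0.1083, with +3.5 N. Now a steady press.

Emit:
drive_tool(
  increments="0 0 -0.001 0;0 0 -0.001 0;0 0 -0.001 0;0 0 -0.001 0;0 0 -0.001 0;0 0 -0.001 0;0 0 -0.0008 0;0 0 0 0",
)

```text
t: 8.8
eef_pos: [0.6389, -0.2682, 0.101]
tool_rot: [-0.0, 0.988, -0.157, 0.0]
contact_force: [-3.6, 1.7, 7.4]
gripper_width: 0.248
```

```bash
python3 -c "
from station import bot
o=bot.get_obs();print(o['t'],o['eef_pos'],o['contact_force'],o['torque'])"
```

```text
8.8 [ 0.63891067 -0.26818445  0.10103731] [-3.64615485  1.73558433  7.43198738] [ 0.47756558  0.63858303 -0.07853889]
```

Emit:
drive_tool(
  increments="-0.0002 0.0001 -0.0007 0;0 0 -0.0006 0;0 0 -0.0006 0;0 0 0 0",
)

```text
t: 9.13
eef_pos: [0.6389, -0.2681, 0.0994]
tool_rot: [-0.0, 0.988, -0.157, 0.0]
contact_force: [-2.3, 2.2, 9.1]
gripper_width: 0.245
```

Emit:
drive_tool(
  increments="0 0 0 0;0 0 0 0",
)

```text
t: 9.3
eef_pos: [0.6389, -0.2681, 0.0995]
tool_rot: [-0.0, 0.988, -0.157, 0.001]
contact_force: [-2.7, 1.5, 9.5]
gripper_width: 0.247
```

```bash
python3 look.py 8 375 165 175 245; python3 - <<'E'
import cv2
from h import *
im=cv2.imread("pics/scene8.png")
def br(im): return np.clip((im.astype(float)/255)**.45*255*1.1,0,255).astype(np.uint8)
cv2.imwrite("pics/z8b.png",crop(br(im),185,275,40,35,16))
E
```

```text
9.3 [ 0.6389 -0.2681  0.0995] jaw -108.06 F [-2.72  1.55  9.53] [ 0.46  0.65 -0.04] 0.247
```

View pics/z8b.png

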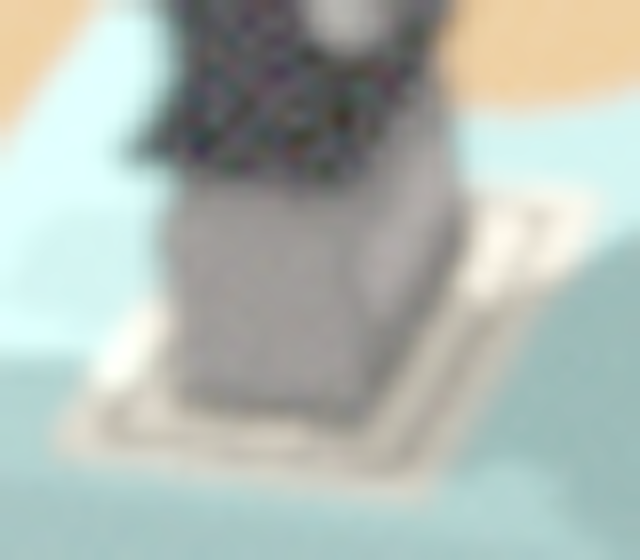

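The foot sits square inside the frame, with front edge (185,402)–(370,420) in the crop against the frame line (105,430)–(390,468). The press is about 9 mm at 9.5 N. I'll go slightly deeper, ease the small sideways load, and hold.

Emit:
drive_tool(
  increments="-0.0004 0.0002 -0.0003 0;0 0 -0.0002 0;0 0 0 0;0 0 0 0;0 0 0 0;0 0 0 0",
)

```text
t: 9.9
eef_pos: [0.6388, -0.2681, 0.0992]
tool_rot: [0.0, 0.988, -0.157, 0.001]
contact_force: [-2.0, 1.8, 10.3]
gripper_width: 0.246
```

```bash
python3 -c "
from station import bot
o=bot.get_obs();print(o['t'],o['eef_pos'],o['contact_force'],o['torque'])"
```

```text
9.9 [ 0.63882267 -0.26812604  0.09919619] [-1.99124103  1.76200086 10.27912128] [ 0.4330995   0.46286823 -0.01349762]
```

Emit:
drive_tool(
  increments="-0.0004 0.0004 0 0;0 0 0 0;0 0 0 0",
)

```text
t: 10.15
eef_pos: [0.6388, -0.268, 0.0994]
tool_rot: [0.0, 0.988, -0.157, 0.001]
contact_force: [-1.6, 0.7, 9.2]
gripper_width: 0.246
```

```bash
python3 -c "
from station import bot
o=bot.get_obs();print(o['t'],o['eef_pos'],o['contact_force'],o['torque'])"
```

```text
10.15 [ 0.63878125 -0.26802836  0.09942341] [-1.62750252  0.69425637  9.1537459 ] [0.24293295 0.37178572 0.02252242]
```

Emit:
drive_tool(
  increments="-0.0004 0.0003 0 0;0 0 0 0;0 0 0.001 0;0 0 0.0015 0;0 0 0.0015 0;0 0 0.0015 0;0 0 0.0015 0;0 0 0.0015 0",
)

```text
t: 10.82
eef_pos: [0.6386, -0.2679, 0.1075]
tool_rot: [0.001, 0.988, -0.157, 0.002]
contact_force: [1.1, -1.2, 4.1]
gripper_width: 0.247
```

```bash
python3 -c "
from station import bot
o=bot.get_obs();print(o['t'],o['eef_pos'],o['contact_force'],o['torque'])"
```

```text
10.8167 [ 0.63856409 -0.26786816  0.10751671] [ 1.10458182 -1.1924662   4.10628248] [-0.15822531 -0.28999541  0.01824937]
```

Emit:
drive_tool(
  increments="0 0 0.002 0;0 0 0.003 0;0 0 0.006 0;0 0 0.012 0;0 0 0.015 0;0 0 0.015 0;0 0 0.012 0;0 0 0.005 0;0 0 0 0",
)

```text
t: 11.57
eef_pos: [0.6382, -0.2676, 0.179]
tool_rot: [0.0, 0.988, -0.157, 0.002]
contact_force: [-0.4, -0.3, -1.8]
gripper_width: 0.249
```

```bash
python3 look.py 9 375 165 175 235
```

```text
11.5667 [ 0.6382 -0.2676  0.179 ] jaw -108.06 F [-0.42 -0.29 -1.82] [-0.01  0.02  0.03] 0.249
```

View pics/z9.png

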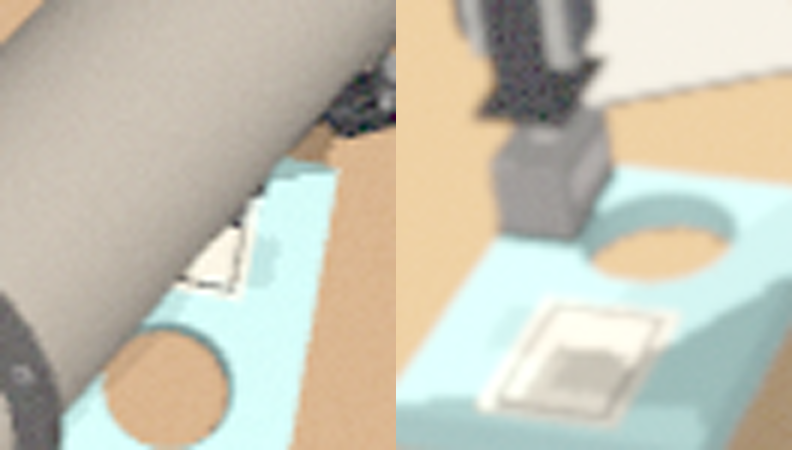

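The stamp is off cleanly. The board shows no shift against earlier pictures, with its cut-out still at (168,385) in the top crop. The grey patch in the frame is the stamp's shadow. Back to the mat centre.

Emit:
drive_tool(
  increments="-0.008 0.014 0 0.048;-0.013 0.024 0 0.048;-0.013 0.024 0 0.048;-0.013 0.024 0 0.048;-0.013 0.024 0 0.048;-0.013 0.024 0 0.048;-0.013 0.024 0 0.048;-0.013 0.024 0 0.048;-0.013 0.024 0 0.048;-0.013 0.024 0 0.048;-0.013 0.024 0 0.048;-0.008 0.012 -0.01 0.046",
)

```text
t: 12.67
eef_pos: [0.4904, 0.002, 0.1668]
tool_rot: [-0.001, 0.991, 0.132, 0.0]
contact_force: [0.7, 0.0, -2.8]
gripper_width: 0.244
```

Emit:
drive_tool(
  increments="0 0 -0.01 0;0 0 -0.01 0;0 0 -0.01 0;0 0 -0.005 0;0 0 0 0",
)

```text
t: 13.08
eef_pos: [0.4908, -0.0023, 0.1302]
tool_rot: [0.001, 0.992, 0.128, -0.001]
contact_force: [-1.1, -0.7, -3.0]
gripper_width: 0.246
```

```bash
python3 look.py 10 285 225 290 205
```

```text
13.0833 [ 0.4908 -0.0023  0.1302] jaw -75.31 F [-1.08 -0.65 -3.03] [-0.03  0.04  0.02] 0.246
```

View pics/z10.png

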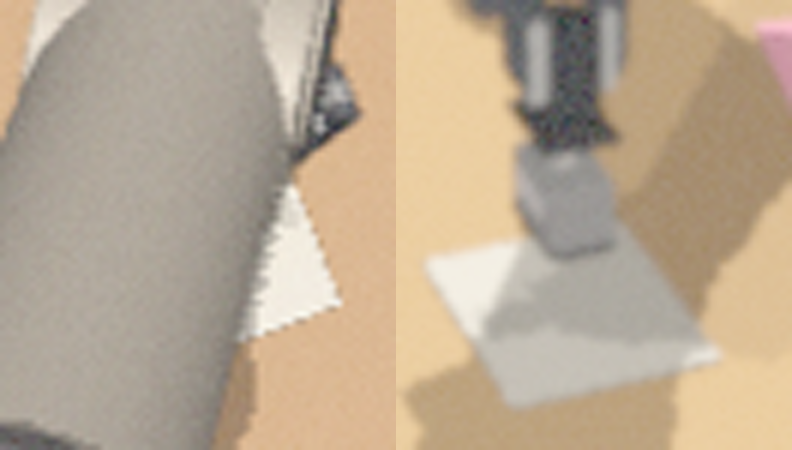

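The stamp hangs over the mat, with its foot at (565,205) above the mat centre near (570,315) in the crop. I'll lower it gently.

Emit:
drive_tool(
  increments="0.001 0.001 -0.006 0;0 0 -0.008 0;0 0 -0.007 0;0 0 -0.005 0;0 0 -0.003 0;0 0 -0.002 0;0 0 -0.001 0;0 0 -0.001 0;0 0 0 0;0 0 0 0",
)

```text
t: 14.02
eef_pos: [0.4925, 0.0, 0.0988]
tool_rot: [-0.0, 0.992, 0.129, 0.0]
contact_force: [-0.0, -0.1, -2.5]
gripper_width: 0.248
```

Emit:
drive_tool(
  increments="0 0 -0.0006 0;0 0 -0.0006 0;0 0 -0.0006 0;0 0 0 0;0 0 0 0",
)

```text
t: 14.43
eef_pos: [0.4923, 0.0, 0.0968]
tool_rot: [0.0, 0.992, 0.129, -0.0]
contact_force: [0.0, 0.6, -2.5]
gripper_width: 0.248
```

Emit:
drive_tool(
  increments="0 0 -0.0006 0;0 0 -0.0005 0;0 0 -0.0005 0;0 0 0 0;0 0 0 0",
)

```text
t: 14.85
eef_pos: [0.4923, -0.0, 0.0952]
tool_rot: [0.0, 0.992, 0.129, -0.0]
contact_force: [-0.3, 0.6, -2.1]
gripper_width: 0.246
```

Emit:
drive_tool(
  increments="0 0 -0.0005 0;0 0 -0.0003 0;0 0 0 0;0 0 0 0",
)

```text
t: 15.18
eef_pos: [0.4925, -0.0, 0.0947]
tool_rot: [-0.0, 0.992, 0.129, 0.0]
contact_force: [-1.2, -0.2, 2.7]
gripper_width: 0.245
```

It's in contact at +2.7 N. Release in stages.

Emit:
drive_tool(
  increments="0 0 0 0;0 0 0 0;0 0 0 0",
  squeeze=20,
)

```text
t: 15.43
eef_pos: [0.4924, -0.0, 0.0945]
tool_rot: [-0.0, 0.992, 0.129, 0.0]
contact_force: [-0.8, 0.3, 3.8]
gripper_width: 0.246
```

Emit:
drive_tool(
  increments="0 0 0 0;0 0 0 0;0 0 0 0",
  grip=0.35,
)

```text
t: 15.68
eef_pos: [0.4925, 0.0, 0.0943]
tool_rot: [0.0, 0.992, 0.129, 0.0]
contact_force: [-0.1, -0.6, 0.1]
gripper_width: 0.347
```

Emit:
drive_tool(
  increments="0 0 0 0;0 0 0 0;0 0 0 0;0 0 0 0",
  grip=0.75,
)

```text
t: 16.02
eef_pos: [0.4924, 0.0, 0.0944]
tool_rot: [0.0, 0.992, 0.129, 0.0]
contact_force: [-0.1, 0.2, -0.9]
gripper_width: 0.752
```

```bash
python3 look.py 11 285 225 290 205
```

```text
16.0167 [0.4924 0.     0.0944] jaw -75.17 F [-0.1   0.23 -0.94] [0.02 0.01 0.01] 0.752
```

View pics/z11.png

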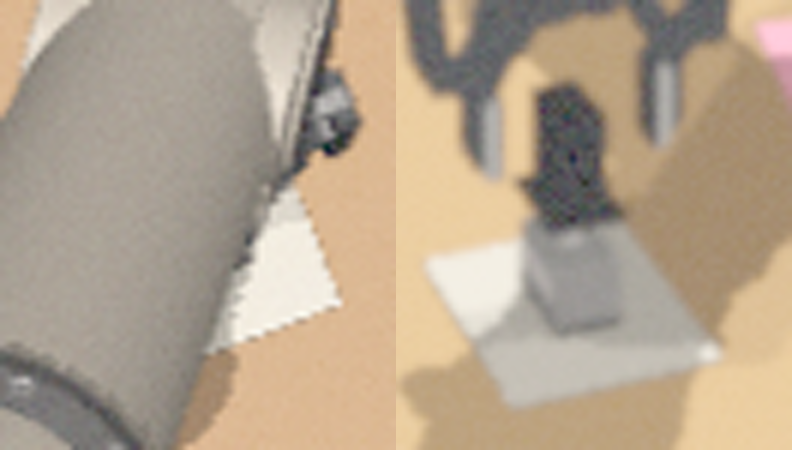

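The stamp stands upright and free on the mat, with its foot at (572,275) in the crop. I'll lift straight up, then move aside for a last look.

Emit:
drive_tool(
  increments="0 0 0.006 0;0 0 0.012 0;0 0 0.02 0;0 0 0.03 0;0 0 0.03 0;0 0 0.03 0;0 0 0.03 0;0 0.03 0 0;0 0.035 0 0;0 0.035 0 0;0 0.035 0 0;0 0.035 0 0",
)

```text
t: 17.12
eef_pos: [0.4922, 0.1714, 0.2537]
tool_rot: [-0.001, 0.992, 0.129, 0.001]
contact_force: [0.3, -0.0, -0.4]
gripper_width: 0.747
```

Emit:
drive_tool(
  increments="0 0.035 0 0;0 0.035 0 0;0 0.035 0 0;0 0.02 0 0;0 0 0 0;0 0 0 0;0 0 0 0",
)

```text
t: 17.7
eef_pos: [0.4927, 0.2931, 0.2528]
tool_rot: [0.0, 0.992, 0.128, 0.0]
contact_force: [-0.7, -0.0, -0.1]
gripper_width: 0.748
```

```bash
python3 look.py 12 285 225 290 205; python3 - <<'E'
from h import *
a,b=cv2.imread("pics/top0.png"),cv2.imread("pics/top12.png")
for n,(x,y,w,h) in dict(round=(372,180,65,72),driver=(345,120,35,80),tape=(262,143,42,42)).items():
    d=cv2.absdiff(a,b)[y:y+h,x:x+w].max(2);print(n,(d>40).sum())
E
```

```text
17.7 [0.4927 0.2931 0.2528] jaw -75.29 F [-0.67 -0.   -0.06] [-0.03  0.04  0.  ] 0.748
round 0
driver 0
tape 0
```

View pics/top12.png

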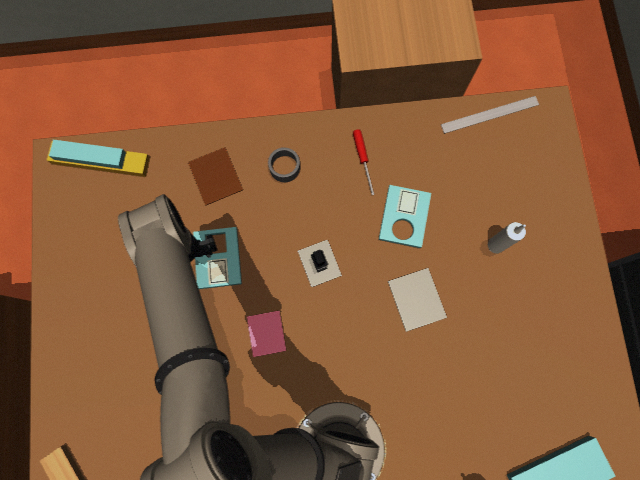

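View pics/scene12.png

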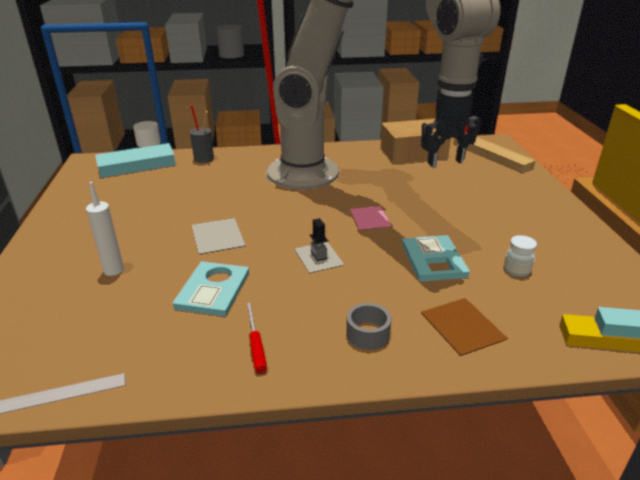

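The stamp stands upright near the mat centre (top view (319,260)). The round board, screwdriver and tape are pixel-identical to the first picture, and nothing else looks moved. The arm hangs clear, so I'm handing in.

```bash
python3 -c "
from station import bot
print(bot.hand_in())"
```

```text
the job is handed in; nothing more can be done
None
```

I stamped the round-cut-out board's label inside its frame, stood the stamp back upright near the middle of its mat, let go and handed in at about 18 s of the 46 s allowed.

- **Press:** the handle went down about 9 mm of its 12 mm. The wrist read about 10 N at most. I held it for about a second, then lifted straight off.
- **Position:** on the label the foot was square and within about 2 mm of the frame's centre, with 6 mm to spare. The scene and top cameras disagreed by 1–4 mm on the frame corners, so I judged this by comparing foot and frame in one view.
- **Sideways load:** up to about 4 N built up during the press. I eased it off with sub-millimetre shifts before lifting, and no skid was visible.
- **Imprint:** no ink mark can be seen on the label, so the depth and force readings are the only evidence of the stamping.
- **Last look:** the round board, screwdriver and tape showed no change from the first picture in the top view. I checked the square board, jar and cartridge only by eye, and they looked unmoved, though the arm partly covered the square board from above. The gripper was well clear of everything.

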